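# Dose the rinse bin and hang the ladle on its rim

## Task

Get the ladle's rinse bin ready: first press the blue nozzle of the pump bottle behind the black bin right down and let it spring back up. Then draw the ladle out of its slanted holder and hang it by its own hook over a rim of the bin, bowl inside and hook outside, lowering it gently rather than dropping it, and let go. Leave the bin standing where it is and do not disturb the jar, shaker, glass and cup nearby.

Things in the scene. Friction and masses are not known exactly. Their poses are not given: they have to be found in the camera images.
- bin: Loose open black bin, 96 (its x) x 100 (its y) x 155 mm high, about 1 kg, upright. Origin: centre of its underside, z up. Steel band round its rim. Four flat walls 2.5 mm thick (outer faces x = +-48, y = +-50 mm); the rim is level, 155 mm up. The pump bottle stands behind the +x wall, its axis 96 mm from the bin's centre along +x.
- nozzle_top (a point): Centre of the flat top of the pump's blue nozzle cap (34 mm across), 222 mm up when not pressed. z up; -x points along the thin spout, which reaches 65 mm from the axis over the bin's +x rim at 200 to 217 mm height. The white bottle (60 mm across, foot 76 mm) is fixed, upright; only the nozzle moves.
- nozzle (a joint): How far the nozzle is pressed down, m: 0 up, 0.014 at its stop. A spring returns it; 1.4 N starts it, 6.3 N holds it fully down. A press of 10 mm or more counts as a full one.
- ladle: Small loose steel ladle, about 0.1 kg, 168 mm long. z runs up its handle to the grip end; hook on the -x side, bowl on the +x side. Origin: on the shaft's centre line, level with the underside of the hook's web, which sits on the rim when hung. Flat shaft 4 (x) x 14 (y) mm, z -90 to 16 mm. At the start it leans 35 degrees, hook on the underside, bowl down in the holder.
- ladle_grip (a point): Centre of the ladle's orange grip, where to grasp it: at (0, 0, 50) mm in the ladle's frame, axes as the ladle's. The grip is 12 thick (x) x 22 wide (y) mm, z 16 to 78 mm; its broad faces look along +-x.
- ladle_bowl (a point): Middle of the ladle's round bowl, at (21.5, 0, -75) mm in the ladle's frame, axes as the ladle's. The bowl is 44 mm across, opens to +z and spans z -90 to -58 mm.
- ladle_hook_tip (a point): Tip of the ladle's hook, at (-18, 0, -25) mm in the ladle's frame, axes as the ladle's. The hook is 14 mm wide: a 3 mm web out to x = -17 mm, then a tongue 3 mm thick down to z = -26 mm; the throat between shaft and tongue is 12 mm wide (x -14 to -2 mm), open downward.
- holder_seat (a point): Where the middle of the bowl rests in the holder: a steel sleeve fixed to the worktop, inside 52 x 52 mm, slanted 35 degrees, its mouth (the only opening) up and towards the frame's -x. The ladle must be drawn about 65 mm along its own +z to be clear. Sleeve top about 110 mm up; foot plate 130 x 90 mm.
- sugar_jar: Bystander: glass sugar jar with steel pourer, 68 mm across, 134 mm tall, loose. Origin: centre of its underside.
- cocoa_shaker: Bystander: steel cocoa shaker with a dark label, 68 mm across, 108 mm tall, loose. Origin: centre of its underside.
- glass_c: Bystander: drinking glass, 64 mm across, 95 mm tall, loose. Origin: centre of its underside.
- espresso_cup_a: Bystander: striped espresso cup, 60 x 84 x 49 mm, loose. Origin: centre of its underside.
Mind the look-alikes: they are no part of the job. Leave any green or purple look-alike of the part that bears nozzle_top alone.

How it is judged:
By the outcome, as a careful person would: the job done as asked, in the order asked, and still so for the second after the job is handed in, with the robot touching nothing.
It also fails if it takes over 56 s, if anything falls off the work surface, if the arm or the gripper's body presses on something with over 40 N, if the wrist force passes 120 N, or if a joint passes its speed limit or range.

## Robot

A 7-joint arm with a two-finger parallel gripper is mounted at the origin on a cart in front of the work surface, level with it; the furniture and walls round the work are solid. World frame = base frame: x ahead of the robot, y to its left, z up, the work surface at z = 0. Lengths are in m, angles in degrees, forces in N, time in s.
With the tool pointing down it reaches from about 0.425 to 0.95 m from the base axis. Payload 16.7 kg.
Tool frame: the origin (TCP) lies midway between the tips of the shut fingers; the grasp point (between the pads) lies 19 mm behind it; x points along the fingers, z is the direction in which the jaws open and shut, and the axes are right-handed (so a half turn about x gives the same grasp; the last joint's range is limited). The gripper opens to 94 mm and grips with 3 to 60 N. Pads are 16 mm wide; open, the fingers measure 119 mm over their backs; the gripper's body (75 mm by 177 mm) begins 78 mm behind the grasp point.
Start: joints at [62.939, 24.414, 4.234, 92.017, -1.954, 63.644, -3.845], TCP at [0.214, -0.64, 0.205] pointing down, gripper open.
Joint ranges: [-163.25, 163.25], [-28.42, 122.38], [-70.27, 78.77], [12.13, 141.07], [-58.53, 238.53], [9.26, 117.41], [-156.51, 156.51]. Speed limits (degrees/s): [108.29, 108.29, 136.94, 136.94, 172.46, 172.46, 172.46].

## Interface

Orientations are given as [roll, pitch, yaw] about the fixed x, y, z axes, in that order (R = Rz(yaw) Ry(pitch) Rx(roll)).
In Python, from bench import status, cams, ticket gives the robot as it stands.
- The arm moves only by the tool arm_command, never from a script. Its argument "steps" is a list of rows, each a list of 2 entries, a list of its own where there are three numbers: the shift along the tool's x, y, z in m, then the turn about the tool's x in degrees. In form: [[[dx, dy, dz], roll], ...]. A call has 1 to 8 rows; each row is the pose to reach, as a shift and turn from the pose measured when the call began, along the tool's axes at that moment; what a row does not reach only later rows make up. A row lasts 1/10 s, in which the tool goes at most 50 mm and 8.59 degrees, less where a joint would pass 70% of its speed; a pose out of reach is approached as far as the arm can. A call with a gripper value outside its range is refused whole. "fingers" is the opening, from -1 (shut) to 1 (fully open), set as the call begins (left out, the last holds). The fingers move at their own pace and stop on an object; "force" is the grip in N (left out, the last holds). Time passes only in rows, so rows that repeat a pose let the fingers close. It gives the time, the measured TCP pose, the force and the opening at its end, in the units of the state.
- status.observe(): the state, without advancing time (a new reading comes with each control period).
- cams.grab_frame(name): name is "scene" or "top" or "wrist"; returns a dict with "img" (400x640x3 uint8, blue, green, red), "fx", "fy", "cx", "cy" (pixels), "extrinsics" (4x4, takes a point from world to camera coordinates). Camera axes: x right, y up, looking along -z (the intrinsics and any distortion apply to the point x, -y, -z); pixel columns grow to the right and rows downward; lengths in m; the calibration is good to about 2 mm. The wrist camera is an equidistant fisheye: a pixel r from the principal point sees the ray r / f radians off the axis. A picture is of the moment at which its call begins. There is no depth.
- ticket.finish_job(): hands the job in, once; it reports no verdict.
The state is a dict: "time": time; "joint_positions": joint angles; "qvel": joint speeds; "joint_torque": joint torques, N m; "position": TCP position; "tcp_rot": TCP orientation; "ft_force": force on the tool from outside, world axes, zero at the start; "moment": the same for the moment, N m; "width": finger opening in m.
Only numpy, scipy, OpenCV 4.12 (cv2) and the standard library are available. Lean on these libraries where they do the work, as an engineer would, in place of code of your own. Each camera call takes 0.05 s, during which the arm holds its last target.

## Working session

There is one attempt and no reset: what is moved stays moved. The work goes in short steps, Python scripts to look and compute and a tool call to move; the robot and the scene stay as the last step left them, time stands still between calls to the robot, and variables do not carry over. Pictures are saved under pics/ and viewed, and the job is handed in when it is done.

Besides the shell and the picture viewer there is one more tool, called after "Call:" as name(argument=value, ...) on one line, values as JSON. arm_command: Moves the arm, as the interface text tells. Its arguments: {"type":"object","properties":{"steps":{"type":"array"},"fingers":{"type":"number"},"force":{"type":"number"}},"required":["steps"]}

```bash
mkdir -p pics; ls
python3 - <<'E'
from bench import status,cams
import cv2,numpy as np
print(status.observe())
for n in["scene","top","wrist"]:
    f=cams.grab_frame(n);cv2.imwrite(f"pics/a_{n}.png",f["img"]);print(n,f["fx"],f["fy"],f["cx"],f["cy"],np.round(f["extrinsics"],4).tolist(),[k for k in f])
E
```

```text
pics
{'time': 0.0, 'joint_positions': array([62.93819136, 24.44947014,  4.22932612, 92.05247383, -1.95362336,
       63.64407463, -3.84592351]), 'qvel': array([ 0.05942556, -0.09538642,  0.06385368, -0.02527754, -0.02049883,
        0.05184616, -0.00143573]), 'joint_torque': array([-1.99092268e-03, -9.35834312e+01,  3.66628379e+00, -4.54201734e+01,
       -4.89209185e-02,  2.00908404e-02,  6.53610005e-05]), 'position': array([ 0.21398502, -0.63971177,  0.20477488]), 'tcp_rot': array([-176.31120024,   89.92607185,  112.183588  ]), 'ft_force': array([ 0.91487661, -1.12633624,  0.77806877]), 'moment': array([-0.05042767,  0.00599162,  0.0404168 ]), 'width': 0.09422826068468061}
scene 445.63542905739246 445.63542905739246 315.42900108640816 199.70937815927687 [[-0.87, -0.4929, 0.0095, 0.4665], [0.2892, -0.4947, 0.8195, -0.2921], [-0.3993, 0.7158, 0.5729, -1.3774], [0.0, 0.0, 0.0, 1.0]] ['img', 'fx', 'fy', 'cx', 'cy', 'extrinsics']
top 441.5990661701027 441.5990661701027 317.79555245419533 200.70256210560316 [[0.0796, -0.9968, -0.0018, -0.0472], [0.9368, 0.0742, 0.3418, -0.5777], [-0.3406, -0.0289, 0.9398, -1.2402], [0.0, 0.0, 0.0, 1.0]] ['img', 'fx', 'fy', 'cx', 'cy', 'extrinsics']
wrist 309.70691628693146 309.70691628693146 319.7537786407607 201.7492958343145 [[0.3178, -0.9482, -0.0018, -0.6748], [0.9161, 0.3075, -0.2575, 0.0274], [0.2447, 0.0802, 0.9663, -0.3915], [0.0, 0.0, 0.0, 1.0]] ['img', 'fx', 'fy', 'cx', 'cy', 'extrinsics']
```

View pics/a_scene.png

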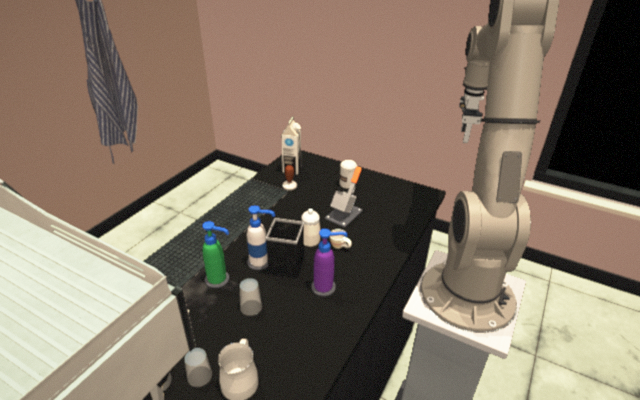

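View pics/a_top.png

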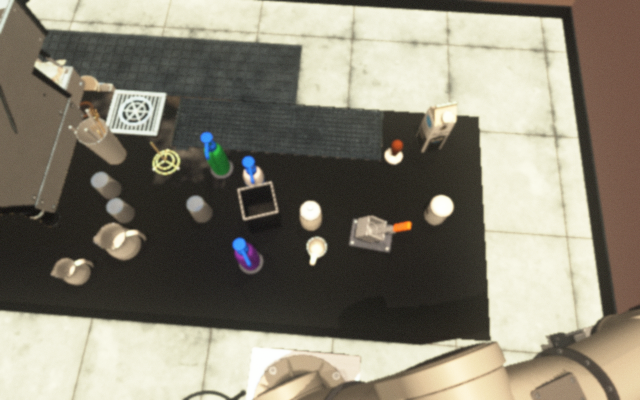

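View pics/a_wrist.png

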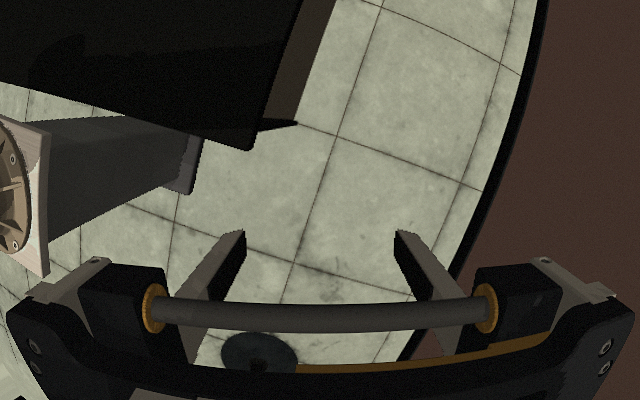

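Three pumps have blue nozzles: green (top 208,138; scene 214,230), white (top 249,163; scene 255,212) and purple (top 239,244; scene 325,237). The white one stands directly behind the black bin's +x wall, with its spout over the rim, so it fits. I'll confirm with crops.

Run:
```python
import cv2
a=cv2.imread("pics/a_top.png")[130:290,190:290];b=cv2.imread("pics/a_scene.png")[190:300,190:350]
cv2.imwrite("pics/c_top1.png",cv2.resize(a,None,fx=3.7,fy=3.7,interpolation=cv2.INTER_CUBIC))
cv2.imwrite("pics/c_sc1.png",cv2.resize(b,None,fx=5,fy=5,interpolation=cv2.INTER_CUBIC))
a=cv2.imread("pics/a_top.png")[190:270,290:460];b=cv2.imread("pics/a_scene.png")[150:260,290:390]
cv2.imwrite("pics/c_top2.png",cv2.resize(a,None,fx=4.5,fy=4.5,interpolation=cv2.INTER_CUBIC))
cv2.imwrite("pics/c_sc2.png",cv2.resize(b,None,fx=5,fy=5,interpolation=cv2.INTER_CUBIC))
```

```text
(no output)
```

View pics/c_top1.png

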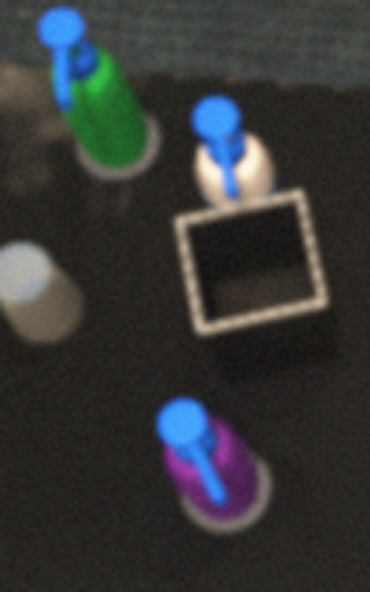

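View pics/c_sc1.png

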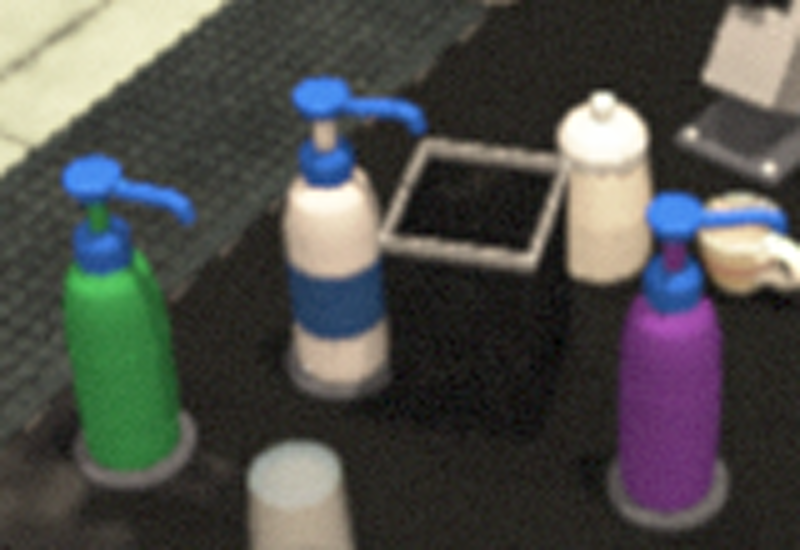

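View pics/c_top2.png

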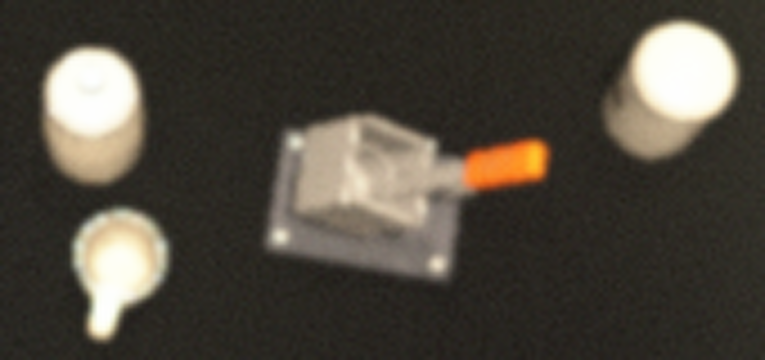

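View pics/c_sc2.png

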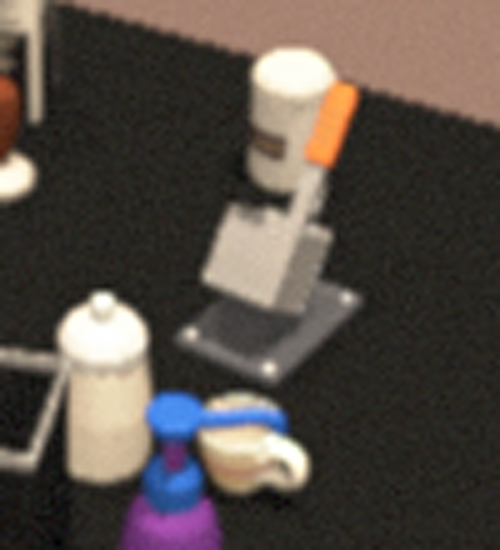

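Crops confirm: the white bottle with the blue label and blue nozzle stands right behind the black bin, its spout over the rim. The ladle is the orange grip at top (402,228), leaning away from the holder. Next I fit the poses.

```bash
cat > h.py <<'E'
import numpy as np,cv2
from scipy.optimize import least_squares,minimize
from scipy.spatial.transform import Rotation as Ro
def proj(f,P):
    P=np.atleast_2d(P);E=np.array(f["extrinsics"]);c=P@E[:3,:3].T+E[:3,3];d=-c[:,2]
    return np.c_[f["cx"]+f["fx"]*c[:,0]/d,f["cy"]-f["fy"]*c[:,1]/d]
def ladleR(d,lean=35):
    """d = azimuth (rad) lean direction"""
    a=np.radians(lean);h=np.array([np.cos(d),np.sin(d),0]);k=np.array([0,0,1.])
    z=np.sin(a)*h+np.cos(a)*k;x=-np.cos(a)*h+np.sin(a)*k;return np.c_[x,np.cross(z,x),z]
def mask(f,P,S=8):
    p=proj(f,P);h=cv2.convexHull(((p+.5)*S*16).astype(np.float32).round().astype(np.int32))
    m=np.zeros((400*S//1,640*S),np.uint8);cv2.fillConvexPoly(m,h,255,shift=4)
    return cv2.resize(m,(640,400),interpolation=cv2.INTER_AREA)/255.
E
python3 - <<'E'
from h import *
from bench import cams
T=cams.grab_frame("top");S=cams.grab_frame("scene")
np.save
import pickle;pickle.dump({"top":T,"scene":S},open("f0.pkl","wb"))
u=lambda L,s,o:(np.array(L)+.5)/s-.5+np.array(o)
tc=u([(175,216),(304,189),(328,303),(200,335)],3.7,(190,130)); sc=u([(427,137),(568,155),(535,268),(382,242)],5,(190,190))
# top order: far-left, far-right, near-right, near-left  => bin +x far; left=+y
bt=np.array([[.048,.05],[.048,-.05],[-.048,-.05],[-.048,.05]])
# scene: image right=-x.. find by matching
def W(p,L):c,s=np.cos(p[2]),np.sin(p[2]);return np.c_[p[0]+c*L[:,0]-s*L[:,1],p[1]+s*L[:,0]+c*L[:,1],np.full(len(L),.155)]
r=least_squares(lambda p:(proj(T,W(p,bt))-tc).ravel(),[.65,0.1,0]);print(r.x,r.cost,np.round(r.fun,1))
best=None
ps=proj(S,W(r.x,bt));idx=[int(np.argmin(((sc-q)**2).sum(1))) for q in ps];print(idx,np.round(ps-sc[idx],1))
r=least_squares(lambda p:np.r_[(proj(T,W(p,bt))-tc).ravel(),(proj(S,W(p,bt))-sc[idx]).ravel()],r.x);p=r.x;print("bin",p,np.degrees(p[2]),np.round(r.fun,1))
n=np.r_[p[:2]+.096*np.array([np.cos(p[2]),np.sin(p[2])]),.222];print("noz pred",n,proj(T,n),proj(S,n),"seen",u([(217,117)],3.7,(190,130)),u([(321,95)],5,(190,190)))
# triangulate nozzle
def tri(a,b):
    return least_squares(lambda P:np.r_[(proj(T,P)-a).ravel(),(proj(S,P)-b).ravel()],[.7,0,.1])
q=tri(u([(217,117)],3.7,(190,130)),u([(321,95)],5,(190,190)));print("noz tri",q.x,q.cost)
# ladle grip
def om(f):
    im=f["img"].astype(float);b,g,r=im[...,0],im[...,1],im[...,2];v=np.clip((r-b-40)/120,0,1);return v
M=[]
for f,(x0,y0,x1,y1) in((T,(385,215,420,240)),(S,(345,160,368,190))):
    m=om(f);k=np.zeros_like(m);k[y0:y1,x0:x1]=m[y0:y1,x0:x1];M.append((f,k));print(k.sum(),k.max(), (np.indices(k.shape)*k).sum((1,2))/k.sum())
box=np.array([[x,y,z] for x in(-.006,.006) for y in(-.011,.011) for z in(.016,.078)])
def cost(p):
    P=np.array(p[:3])+(box-[0,0,.05])@ladleR(p[3]).T
    return sum(((mask(f,P)-k)**2).sum() for f,k in M)
q=tri((np.array([402,228])),np.array([357,175]));print(q.x)
best=min((minimize(cost,[*q.x,a],method="Nelder-Mead",options=dict(initial_simplex=np.array([*q.x,a])+np.vstack([np.zeros(4),np.diag([.02,.02,.02,.3])]),maxiter=250)) for a in(-1.9,-1.4)),key=lambda r:r.fun)
print("grip",best.x,np.degrees(best.x[3]),best.fun)
R=ladleR(best.x[3]);o=best.x[:3]-.05*R[:,2];print("seat",o+R@[.0215,0,-.075],"end",o+R@[0,0,.078],"hooktip",o+R@[-.018,0,-.025])
# bystanders: base & top circles rough
for n,t,h in(("shaker top",(440,205),.108),):pass
E
```

```text
[0.54891089 0.17182244 0.32033339] 1.8657466885491099 [ 0.9  0.9 -0.6  0.6 -0.4 -0.3  0.1 -1.1]
[3, 0, 1, 2] [[-0.4 -0.8]
 [-0.5  0.6]
 [ 0.5  0.8]
 [-0.1 -1.8]]
bin [0.54848985 0.17209071 0.3208521 ] 18.383471046957343 [ 0.8  1.  -0.8  0.7 -0.5 -0.2  0.  -0.9 -0.3 -0.7 -0.5  0.7  0.5  0.9
 -0.  -1.7]
noz pred [0.63959069 0.20236674 0.222     ] [[247.98110917 161.1763705 ]] [[254.0035779  207.98851357]] seen [[248.28378378 161.25675676]] [[253.8 208.6]]
noz tri [0.64076187 0.20210376 0.21907516] 9.307756348444713e-05
163.04166666666666 1.0 [226.20863787 401.98354204]
118.73333333333332 1.0 [173.46960977 356.05804323]
[ 0.50065583 -0.25065253  0.14199351]
grip [ 0.50491123 -0.2508166   0.14756545 -1.68967359] -96.81116563779163 5.582704969242599
seat [ 0.51550303 -0.16213808  0.05750334] end [ 0.50300653 -0.2667634   0.17050171] hooktip [ 0.50826439 -0.22274265  0.07580467]
```

```bash
cat > g.py <<'E'
# python3 g.py x y z [jaw azimuth]: print shift in tool axes, roll
import sys;from h import *;from bench import status
s=status.observe();R=Ro.from_euler("xyz",s["tcp_rot"],degrees=True).as_matrix()
a=list(map(float,sys.argv[1:]));sh=R.T@(np.array(a[:3])-s["position"])
az=np.degrees(np.arctan2(R[1,2],R[0,2]))
print("t",s["time"],"pos",np.round(s["position"],4),"jawaz",round(az,1),"x",np.round(R[:,0],3),"F",np.round(s["ft_force"],1),"w",round(s["width"],4),"j",np.round(s["joint_positions"]))
print("shift",np.round(sh,4),"roll (pick)", [round(((a[3]-az+k)*-1+180)%360-180,1) for k in(0,180)] if len(a)>3 else None, "(tool x down: +roll = -azimuth)")
E
python3 g.py .64 .202 .30 108.4
python3 - <<'E'
from h import *;import pickle
f=pickle.load(open("f0.pkl","rb"));T,S=f["top"],f["scene"]
def at(f,px,z):return least_squares(lambda P:(proj(f,[*P,z])-px).ravel(),[.6,0]).x
u=lambda p,s,o:(np.array(p)+.5)/s-.5+np.array(o)
print("jar base-ish",at(T,u((95,150),4.5,(290,190)),0.0),at(T,u((92,92),4.5,(290,190)),.11),at(S,u((105,470-25),5,(290,150)),0.))
print("shaker top",at(T,u((684,72),4.5,(290,190)),.108))
print("cup",at(T,u((120,255),4.5,(290,190)),.049))
print("purple noz",at(T,u((184,425),3.7,(190,130)),.222),"spout end",at(T,u((220,500),3.7,(190,130)),.2))
print("glass top",at(T,u((22,270),3.7,(190,130)),.095))
E
```

```text
t 0.25 pos [ 0.214  -0.6399  0.2051] jawaz -71.5 x [-0.     0.001 -1.   ] F [ 0.1 -0.7 -0. ] w 0.0939 j [63. 24.  4. 92. -2. 64. -4.]
shift [-0.0944  0.671  -0.6634] roll (pick) [np.float64(-179.9), np.float64(0.1)] (tool x down: +roll = -azimuth)
jar base-ish [0.53865691 0.01850531] [0.54512245 0.01920381] [0.54968494 0.01119257]
shaker top [ 0.59115676 -0.37426048]
cup [ 0.45090396 -0.00682829]
purple noz [0.39633611 0.19269909] spout end [0.34868055 0.16358726]
glass top [0.5464938  0.37026001]
```

Call:
arm_command(steps=[[[-0.04,0.02,-0.02],0],[[-0.08,0.05,-0.05],0],[[-0.095,0.08,-0.08],0],[[-0.095,0.11,-0.11],0],[[-0.095,0.14,-0.14],0],[[-0.095,0.17,-0.17],0],[[-0.095,0.205,-0.2],0],[[-0.095,0.24,-0.235],0]], fingers=-1)

```text
time: 1.05
position: [0.3676, -0.3396, 0.3004]
tcp_rot: [139.7, 90.0, 68.2]
ft_force: [1.9, -0.2, -0.1]
width: 0.0331
```

```bash
python3 g.py .64 .202 .30 108.4
```

```text
t 1.05 pos [ 0.3676 -0.3396  0.3004] jawaz -71.5 x [ 0.  0. -1.] F [ 1.9 -0.2 -0.1] w 0.0331 j [ 42.   4.  -7. 107.   0.  70. -37.]
shift [ 0.0005  0.4298 -0.4275] roll (pick) [np.float64(-179.9), np.float64(0.1)] (tool x down: +roll = -azimuth)
```

Call:
arm_command(steps=[[[0,0.035,-0.035],0],[[0,0.07,-0.07],0],[[0,0.105,-0.105],0],[[0,0.14,-0.14],0],[[0,0.175,-0.175],0],[[0,0.21,-0.21],0],[[0,0.245,-0.245],0],[[0,0.28,-0.28],0]])

```text
time: 1.85
position: [0.5451, 0.0164, 0.3007]
tcp_rot: [69.3, 90.0, -2.2]
ft_force: [0.2, -0.8, 0.4]
width: 0.0002
```

Call:
arm_command(steps=[[[0,0.035,-0.035],0],[[0,0.07,-0.07],0],[[0,0.105,-0.105],0],[[0,0.14,-0.14],0],[[0,0.15,-0.147],0],[[0,0.15,-0.147],0]])

```text
time: 2.45
position: [0.6409, 0.2055, 0.2997]
tcp_rot: [-142.8, 89.9, 145.8]
ft_force: [-0.7, -0.1, -0.1]
width: 0.0004
```

```bash
python3 g.py .64 .202 .225 108.4
```

```text
t 2.45 pos [0.6409 0.2055 0.2997] jawaz -71.4 x [-0.001  0.001 -1.   ] F [-0.7 -0.1 -0.1] w 0.0004 j [  -1.   23.  -31.   84.   12.   76. -104.]
shift [ 0.0747 -0.0019  0.0031] roll (pick) [np.float64(-179.8), np.float64(0.2)] (tool x down: +roll = -azimuth)
```

Call:
arm_command(steps=[[[0.035,-0.002,0.003],0],[[0.06,-0.002,0.003],0],[[0.068,-0.002,0.003],0],[[0.068,-0.002,0.003],0]])

```text
time: 2.85
position: [0.6396, 0.2005, 0.2313]
tcp_rot: [-100.4, 89.9, -171.8]
ft_force: [0.6, 0.2, 1.0]
width: 0.0005
```

```bash
python3 g.py .64 .202 .208 108.4
python3 - <<'E'
from bench import cams;import cv2,numpy as np
a=cams.grab_frame("top")["img"][140:230,200:320];b=cams.grab_frame("scene")["img"][160:280,200:340]
w=cams.grab_frame("wrist")["img"]
a=cv2.resize(a,(400,300),interpolation=3);b=cv2.resize(b,(400,300),interpolation=3)
cv2.imwrite("pics/p1.png",np.vstack([np.hstack([a,b]),cv2.resize(w[50:],(800,300))]))
E
```

```text
t 2.85 pos [0.6396 0.2005 0.2313] jawaz -71.5 x [-0.002 -0.    -1.   ] F [0.6 0.2 1. ] w 0.0005 j [  -1.   26.  -30.   89.   13.   69. -105.]
shift [ 0.0233  0.0009 -0.0013] roll (pick) [np.float64(-179.9), np.float64(0.1)] (tool x down: +roll = -azimuth)
```

View pics/p1.png

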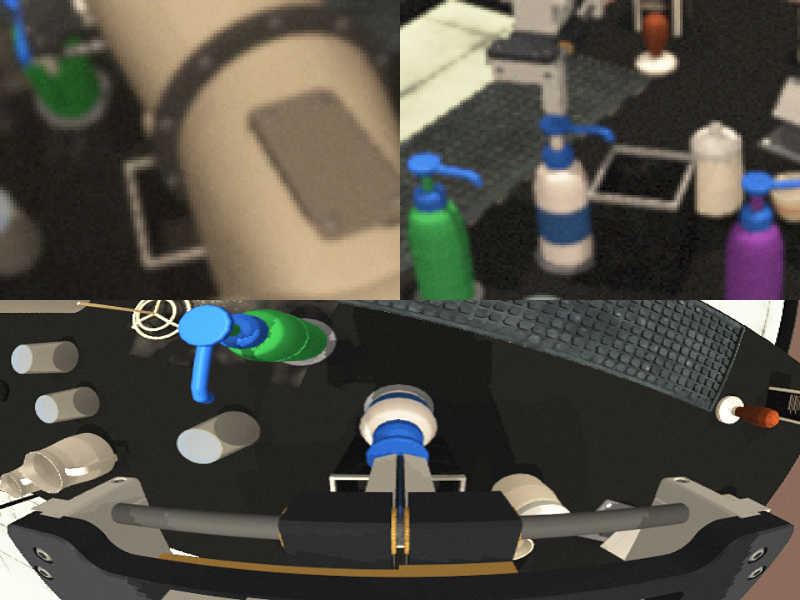

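Call:
arm_command(steps=[[[0.009,0,0],0],[[0.014,0,0],0],[[0.018,0,0],0],[[0.022,0,0],0],[[0.022,0,0],0]])

```text
time: 3.5
position: [0.6409, 0.2019, 0.2112]
tcp_rot: [112.3, 89.9, 40.8]
ft_force: [1.9, -0.9, 5.9]
width: 0.0007
```

Call:
arm_command(steps=[[[0.002,0,0],0],[[0.004,0,0],0],[[0.005,0,0],0],[[0.005,0,0],0]])

```text
time: 3.9
position: [0.641, 0.202, 0.208]
tcp_rot: [94.5, 89.8, 23.1]
ft_force: [-5.7, -3.3, 20.3]
width: 0.0003
```

```bash
python3 g.py .64 .202 .30 108.4
python3 - <<'E'
from bench import cams;import cv2,numpy as np
b=cams.grab_frame("scene")["img"][160:280,200:340]
cv2.imwrite("pics/p2.png",cv2.resize(b,(700,600),interpolation=3))
E
```

```text
t 3.9 pos [0.641 0.202 0.208] jawaz -71.5 x [ 0.003  0.001 -1.   ] F [-5.7 -3.3 20.3] w 0.0003 j [  -1.   27.  -30.   91.   14.   66. -106.]
shift [-0.092  -0.0007 -0.0004] roll (pick) [np.float64(-179.9), np.float64(0.1)] (tool x down: +roll = -azimuth)
```

View pics/p2.png

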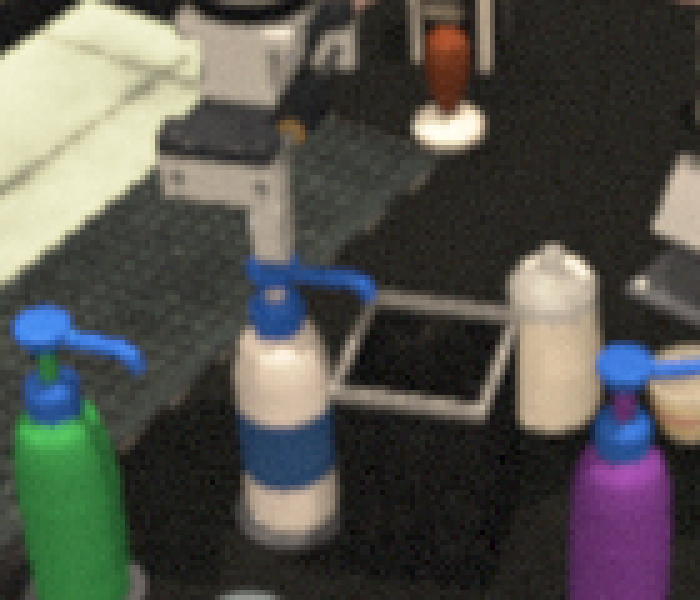

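Call:
arm_command(steps=[[[-0.008,0,0],0],[[-0.02,0,0],0],[[-0.05,0,0],0],[[-0.09,0,0],0],[[-0.09,0,0],0]])

```text
time: 4.45
position: [0.6421, 0.2031, 0.3036]
tcp_rot: [94.0, 89.5, 22.5]
ft_force: [0.1, 0.7, -0.0]
width: 0.0002
```

```bash
python3 g.py .505 -.251 .27 -6.8
python3 - <<'E'
from bench import cams;import cv2,numpy as np
b=cams.grab_frame("scene")["img"][160:280,200:340]
cv2.imwrite("pics/p3.png",cv2.resize(b,(700,600),interpolation=3))
E
```

```text
t 4.45 pos [0.6421 0.2031 0.3036] jawaz -71.4 x [ 0.009  0.004 -1.   ] F [ 0.1  0.7 -0. ] w 0.0002 j [  -1.   23.  -31.   84.   12.   76. -104.]
shift [ 0.0309 -0.2748  0.3868] roll (pick) [np.float64(-64.6), np.float64(115.4)] (tool x down: +roll = -azimuth)
```

View pics/p3.png

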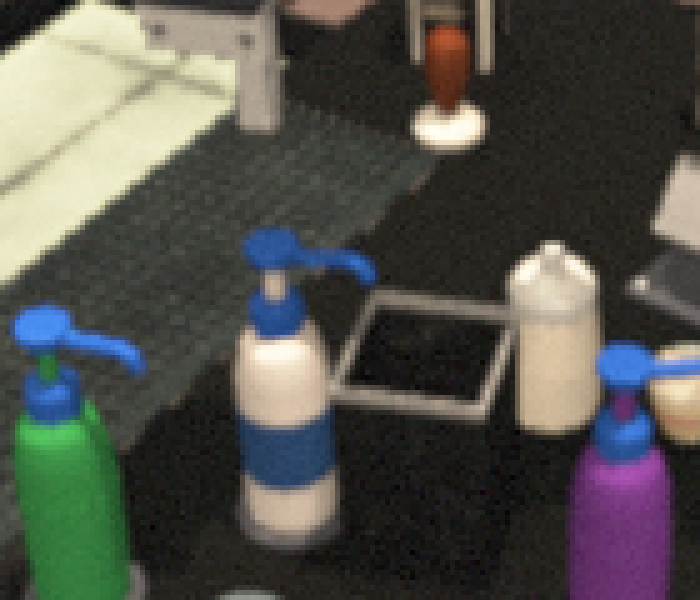

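Call:
arm_command(steps=[[[0,-0.023,0.032],-6],[[0,-0.046,0.064],-13],[[0,-0.07,0.098],-20],[[0,-0.093,0.13],-27],[[0,-0.116,0.163],-34],[[0,-0.139,0.196],-41],[[0,-0.162,0.228],-48],[[0,-0.185,0.26],-55]], fingers=0.2)

```text
time: 5.3
position: [0.5475, -0.1042, 0.2988]
tcp_rot: [46.8, 89.7, 30.6]
ft_force: [0.6, 0.7, 0.5]
width: 0.0562
```

```bash
python3 g.py .505 -.251 .25 -6.8
```

```text
t 5.3 pos [ 0.5475 -0.1042  0.2988] jawaz -16.2 x [ 0.005  0.003 -1.   ] F [0.6 0.7 0.5] w 0.0562 j [ 33.  12. -33.  99.   7.  71. -18.]
shift [ 0.0482 -0.153  -0.0002] roll (pick) [np.float64(-9.4), np.float64(170.6)] (tool x down: +roll = -azimuth)
```

Call:
arm_command(steps=[[[0,-0.04,0],-4],[[0.01,-0.08,0],-8],[[0.02,-0.12,0],-9.4],[[0.035,-0.15,0],-9.4],[[0.048,-0.153,0],-9.4],[[0.048,-0.153,0],-9.4]])

```text
time: 5.9
position: [0.5036, -0.2511, 0.2478]
tcp_rot: [83.8, 89.7, 76.9]
ft_force: [0.1, 0.4, 0.7]
width: 0.0561
```

```bash
python3 g.py .505 -.251 .1286 -6.8
cat > pic.py <<'E'
import sys;from bench import cams;import cv2,numpy as np
# pic.py out cam x0 y0 x1 y1
n,c=sys.argv[1:3];f=cams.grab_frame(c);import pickle;pickle.dump(f,open(f"{n}.pkl","wb"))
im=f["img"]
if len(sys.argv)>3:
    x0,y0,x1,y1=map(int,sys.argv[3:]);im=im[y0:y1,x0:x1]
s=min(800/im.shape[1],600/im.shape[0]);print(s);cv2.imwrite(f"pics/{n}.png",cv2.resize(im,None,fx=s,fy=s,interpolation=3))
E
python3 pic.py w4 wrist; python3 pic.py s4 scene 290 130 400 250
```

```text
t 5.9 pos [ 0.5036 -0.2511  0.2478] jawaz -6.8 x [ 0.001  0.005 -1.   ] F [0.1 0.4 0.7] w 0.0561 j [ 45.  14. -29. 102.   7.  66.   7.]
shift [ 0.1192 -0.0003  0.0013] roll (pick) [np.float64(-0.0), np.float64(180.0)] (tool x down: +roll = -azimuth)
1.25
5.0
```

View pics/w4.png

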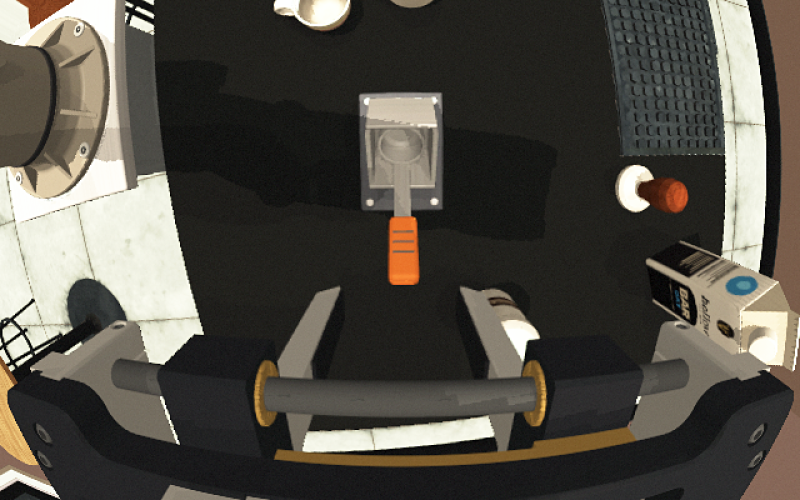

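View pics/s4.png

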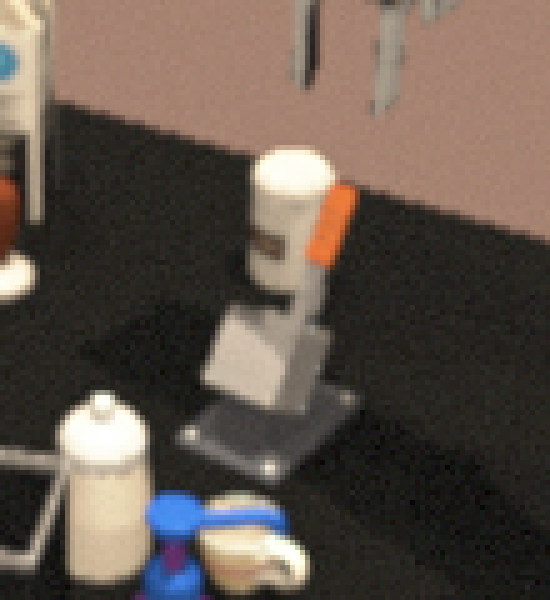

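Call:
arm_command(steps=[[[0.03,0,0],0],[[0.06,0,0.001],0],[[0.09,0,0.001],0],[[0.11,0,0.001],0],[[0.119,0,0.001],0],[[0.119,0,0.001],0]])

```text
time: 6.6
position: [0.5071, -0.2484, 0.1308]
tcp_rot: [59.6, 89.7, 53.0]
ft_force: [0.1, 0.1, -0.2]
width: 0.0565
```

```bash
python3 g.py .505 -.251 .1286 -6.8
python3 pic.py w5 wrist; python3 pic.py s5 scene 290 130 400 250
```

```text
t 6.6 pos [ 0.5071 -0.2484  0.1308] jawaz -6.6 x [ 0.003  0.004 -1.   ] F [ 0.1  0.1 -0.2] w 0.0565 j [ 43.  21. -28. 109.  12.  53.   2.]
shift [ 0.0022 -0.0029 -0.0018] roll (pick) [np.float64(0.2), np.float64(-179.8)] (tool x down: +roll = -azimuth)
1.25
5.0
```

View pics/w5.png

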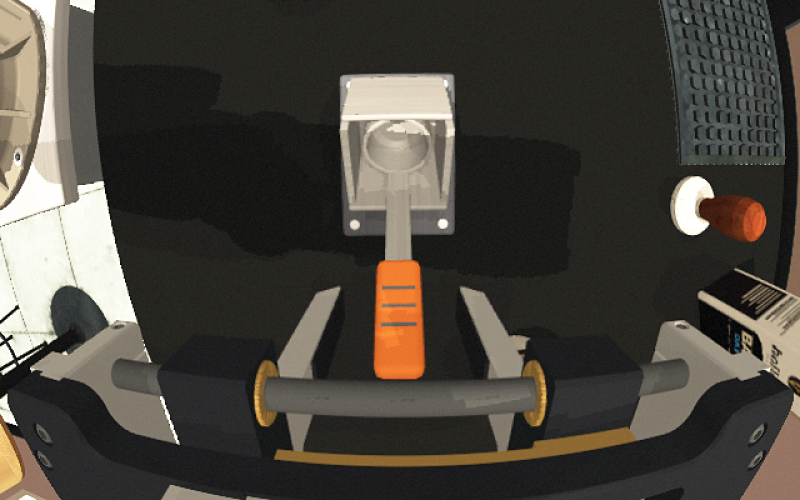

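View pics/s5.png

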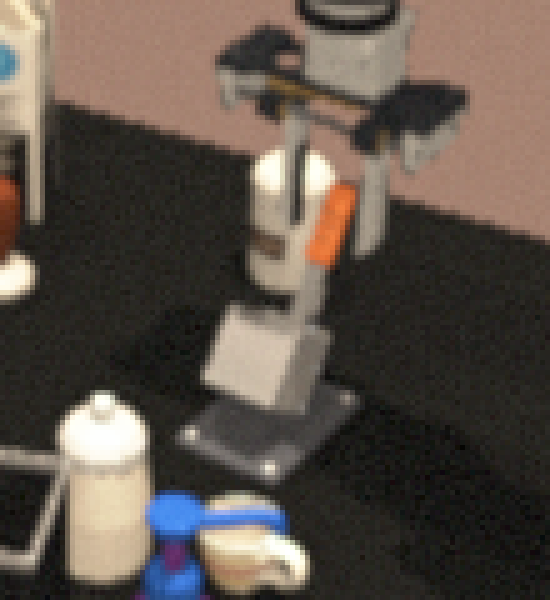

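Call:
arm_command(steps=[[[0.002,-0.003,-0.001],0],[[0.002,-0.003,-0.001],0],[[0.002,-0.003,-0.001],0],[[0.002,-0.003,-0.001],0],[[0.002,-0.003,-0.001],0],[[0.002,-0.003,-0.001],0],[[0.002,-0.003,-0.001],0],[[0.002,-0.003,-0.001],0]], fingers=-1, force=15)

```text
time: 7.5
position: [0.5064, -0.2521, 0.1303]
tcp_rot: [37.4, 89.7, 30.7]
ft_force: [-1.6, -0.6, 4.6]
width: 0.022
```

```bash
python3 g.py .4962 -.3198 .2278
```

```text
t 7.5 pos [ 0.5064 -0.2521  0.1303] jawaz -6.6 x [ 0.005  0.003 -1.   ] F [-1.6 -0.6  4.6] w 0.022 j [ 43.  21. -28. 109.  12.  52.   3.]
shift [-0.0977 -0.0681 -0.0018] roll (pick) None (tool x down: +roll = -azimuth)
```

Call:
arm_command(steps=[[[-0.008,-0.0057,0],0],[[-0.0164,-0.0115,0],0],[[-0.0246,-0.0172,0],0],[[-0.0328,-0.023,0],0],[[-0.041,-0.0287,0],0],[[-0.049,-0.0343,0],0],[[-0.057,-0.04,0],0],[[-0.0655,-0.0459,0],0]])

```text
time: 8.3
position: [0.5006, -0.2985, 0.1963]
tcp_rot: [36.4, 89.7, 29.7]
ft_force: [0.2, 0.2, -1.6]
width: 0.022
```

```bash
python3 g.py .4962 -.3198 .2278
python3 pic.py w6 wrist; python3 pic.py s6 scene 290 130 400 250
```

```text
t 8.3 pos [ 0.5006 -0.2985  0.1963] jawaz -6.6 x [ 0.005  0.003 -1.   ] F [ 0.2  0.2 -1.6] w 0.022 j [ 47.  18. -28. 103.   9.  60.   9.]
shift [-0.0316 -0.0216 -0.0018] roll (pick) None (tool x down: +roll = -azimuth)
1.25
5.0
```

View pics/w6.png

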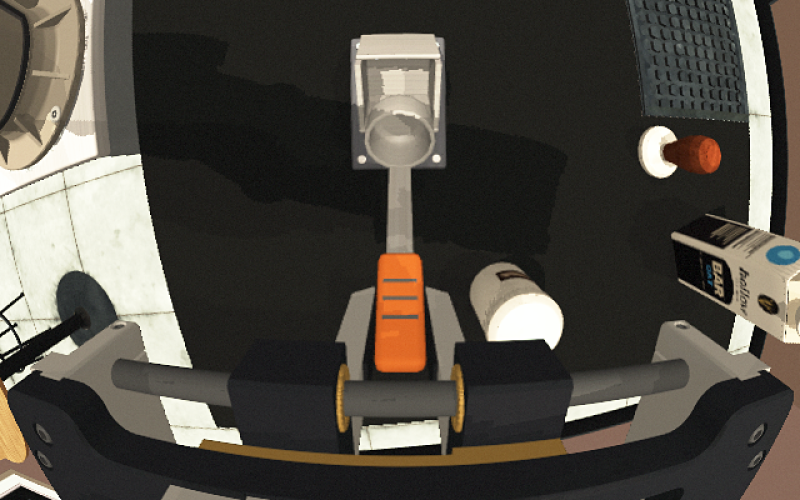

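View pics/s6.png

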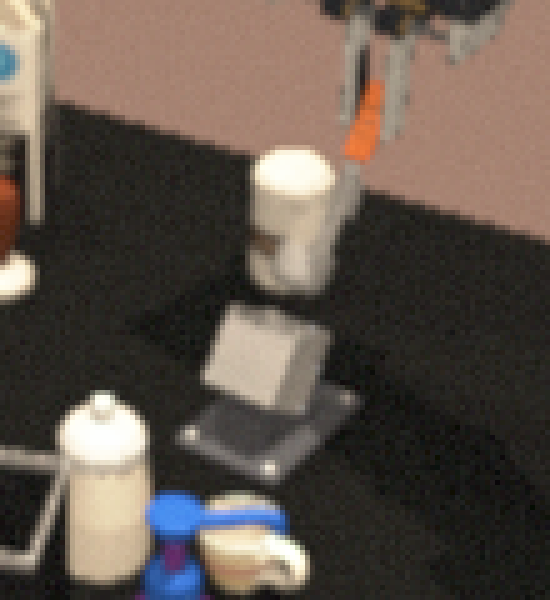

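Call:
arm_command(steps=[[[-0.015,-0.011,0],0],[[-0.03,-0.016,0],0],[[-0.04,-0.016,0],0]])

```text
time: 8.7
position: [0.499, -0.3159, 0.238]
tcp_rot: [18.0, 89.6, 11.2]
ft_force: [0.3, 0.4, -1.2]
width: 0.0216
```

Call:
arm_command(steps=[[[0,0,0],0],[[0,0,0],0],[[0,0,0],0]], fingers=-1, force=3)

```text
time: 9.0
position: [0.4988, -0.3154, 0.2374]
tcp_rot: [22.9, 89.6, 16.1]
ft_force: [0.4, -1.0, -1.8]
width: 0.0217
```

```bash
python3 g.py .4962 -.3198 .2278
python3 pic.py w7 wrist; python3 pic.py s7 scene 290 100 400 220
```

```text
t 9.0 pos [ 0.4988 -0.3154  0.2374] jawaz -6.7 x [ 0.006  0.002 -1.   ] F [ 0.4 -1.  -1.8] w 0.0217 j [ 49.  17. -27. 100.   8.  65.  12.]
shift [ 0.0096 -0.0047 -0.0021] roll (pick) None (tool x down: +roll = -azimuth)
1.25
5.0
```

View pics/w7.png

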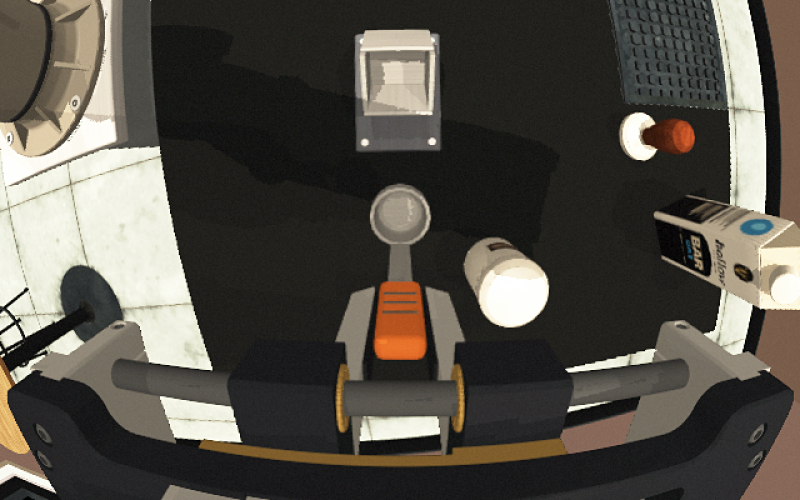

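View pics/s7.png

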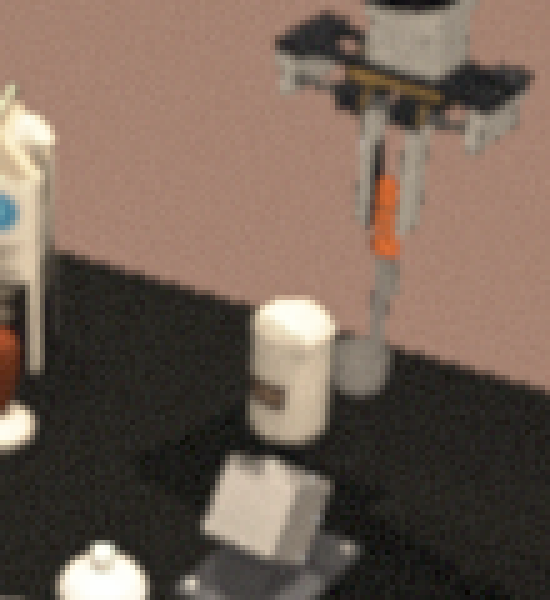

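It swung down nearly upright under a 3 N grip. I'll let it settle, then tighten.

Call:
arm_command(steps=[[[0,0,0],0],[[0,0,0],0],[[0,0,0],0],[[0,0,0],0],[[0,0,0],0],[[0,0,0],0]])

```text
time: 9.7
position: [0.4988, -0.3155, 0.2374]
tcp_rot: [22.9, 89.6, 16.2]
ft_force: [0.8, 0.5, -0.9]
width: 0.022
```

Call:
arm_command(steps=[[[0,0,0],0],[[0,0,0],0]], fingers=-1, force=15)

```text
time: 9.9
position: [0.4988, -0.3155, 0.2374]
tcp_rot: [23.3, 89.6, 16.6]
ft_force: [-0.5, -0.0, -1.0]
width: 0.0215
```

```bash
python3 g.py .4962 -.3198 .2278
python3 pic.py w8 wrist; python3 pic.py s8 scene 290 100 400 220; python3 pic.py t8 top
```

```text
t 9.9 pos [ 0.4988 -0.3155  0.2374] jawaz -6.7 x [ 0.006  0.002 -1.   ] F [-0.5 -0.  -1. ] w 0.0215 j [ 49.  17. -27. 100.   8.  65.  12.]
shift [ 0.0096 -0.0046 -0.0021] roll (pick) None (tool x down: +roll = -azimuth)
1.25
5.0
1.25
```

View pics/w8.png

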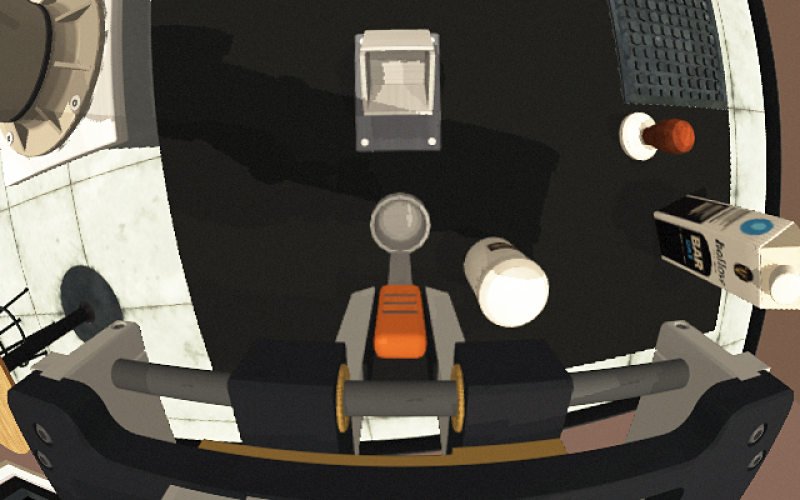

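View pics/s8.png

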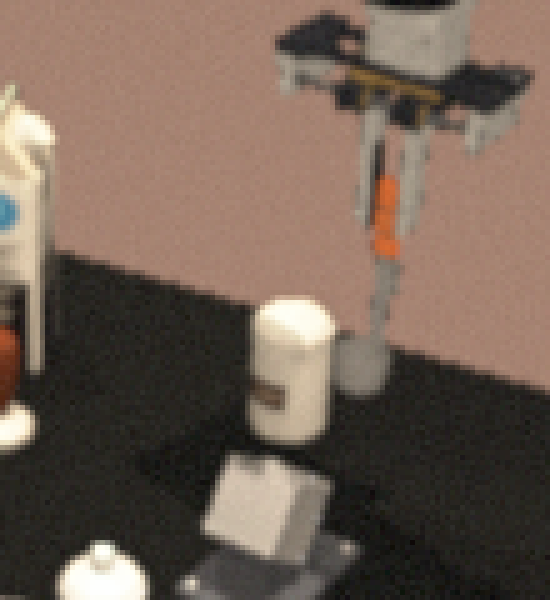

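View pics/t8.png

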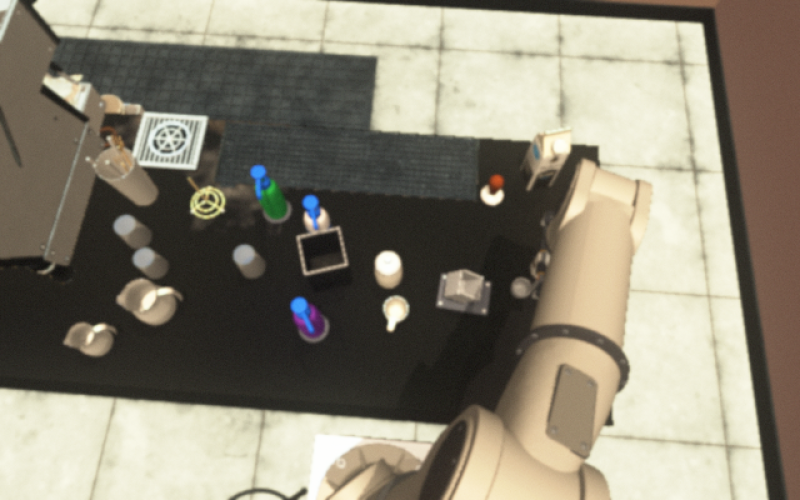

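```bash
cat > lean.py <<'E'
from h import *;import pickle
def fish(f,P):
    P=np.atleast_2d(P);E=np.array(f["extrinsics"]);c=P@E[:3,:3].T+E[:3,3];v=np.c_[c[:,0],-c[:,1],-c[:,2]]
    rr=np.hypot(v[:,0],v[:,1]);th=np.arctan2(rr,v[:,2]);return np.c_[f["cx"]+f["fx"]*th*v[:,0]/rr,f["cy"]+f["fx"]*th*v[:,1]/rr]
def fit(f,tcp,d,pts,px):
    def res(p):
        R=ladleR(np.radians(d)+p[4],p[3]);o=p[:3];return np.r_[(fish(f,o+pts@R.T)-px).ravel(),p[4]*20]
    r=least_squares(res,[*(np.array(tcp)+[0,0,.019-.05]),5,0],x_scale=[.01,.01,.01,5,.1]);return r
E
python3 - <<'E'
from lean import *
f=pickle.load(open("w8.pkl","rb"))
pts=np.array([[.0435,0,-.058],[-.0005,0,-.058],[.0215,.022,-.058],[.0215,-.022,-.058],[.006,0,.016],[.006,0,.078],[.006,.011,.016],[.006,-.011,.016]])
px=(np.array([(400,193),(400,253),(0,0),(0,0),(401,285),(400,337),(0,0),(0,0)])+.5)/1.25-.5
R=ladleR(np.radians(-96.7));print("y_l",R[:,1])
# y_l pixel side
q=fish(f,np.array([.4988,-.3155,.2])+np.array([[0,0,0],R[:,1]*.02]));print(q)
s=1 if q[1,0]>q[0,0] else -1
L,Rr=(370,223),(431,223);gl,gr=(379,286),(422,286)
px[2]=((np.array(Rr if s>0 else L)+.5)/1.25-.5);px[3]=((np.array(L if s>0 else Rr)+.5)/1.25-.5)
px[6]=((np.array(gr if s>0 else gl)+.5)/1.25-.5);px[7]=((np.array(gl if s>0 else gr)+.5)/1.25-.5)
r=fit(f,[.4988,-.3155,.2374],-96.7,pts,px);print(r.x,np.round(r.fun,1))
Rl=ladleR(np.radians(-96.7)+r.x[4],r.x[3]);print("grip",r.x[:3]+Rl[:,2]*.05,"expected",.4988,-.3155,.2564)
E
```

```text
y_l [-9.93170650e-01  1.16670737e-01 -6.93889390e-18]
[[319.12333827 223.53311718]
 [292.12699281 223.53297365]]
[ 0.49924459 -0.31702196  0.20088082  2.52690486 -0.00993047] [ 0.2  0.9 -0.3  0.5 -0.6  1.  -0.4  1.4 -0.5 -1.6  1.2  2.7  1.  -2.5
 -1.2 -2.3 -0.2]
grip [ 0.49896567 -0.31920867  0.2508322 ] expected 0.4988 -0.3155 0.2564
```

```bash
python3 g.py .5514 .1316 .325 18.4
```

```text
t 10.05 pos [ 0.4988 -0.3155  0.2374] jawaz -6.7 x [ 0.006  0.002 -1.   ] F [ 0.1  0.2 -1.7] w 0.0221 j [ 49.  17. -27. 100.   8.  65.  12.]
shift [-8.640e-02  4.504e-01  3.000e-04] roll (pick) [np.float64(-25.1), np.float64(154.9)] (tool x down: +roll = -azimuth)
```

Call:
arm_command(steps=[[[-0.02,0,0],0],[[-0.045,0,0],0],[[-0.07,0.01,0],-2],[[-0.085,0.03,0],-4],[[-0.087,0.06,0],-6],[[-0.087,0.095,0],-8],[[-0.087,0.13,0],-10],[[-0.087,0.165,0],-12]], fingers=-1, force=25)

```text
time: 10.85
position: [0.517, -0.148, 0.3238]
tcp_rot: [16.6, 89.7, 22.0]
ft_force: [0.8, 0.2, -1.4]
width: 0.0217
```

```bash
python3 g.py .5514 .1316 .325 18.4
```

```text
t 10.85 pos [ 0.517  -0.148   0.3238] jawaz 5.5 x [ 0.005  0.002 -1.   ] F [ 0.8  0.2 -1.4] w 0.0217 j [ 41.   9. -35.  99.   5.  73.  10.]
shift [-0.0004  0.275   0.061 ] roll (pick) [np.float64(-12.9), np.float64(167.1)] (tool x down: +roll = -azimuth)
```

Call:
arm_command(steps=[[[0,0.035,0.008],-2],[[0,0.07,0.016],-4],[[0,0.105,0.024],-6],[[0,0.14,0.032],-8],[[0,0.175,0.04],-10],[[0,0.21,0.048],-12],[[0,0.24,0.055],-13],[[0,0.26,0.06],-13]])

```text
time: 11.65
position: [0.55, 0.1212, 0.3236]
tcp_rot: [12.5, 89.7, 31.4]
ft_force: [-0.2, 0.2, -1.4]
width: 0.0218
```

Call:
arm_command(steps=[[[0,0.01,0],0],[[0,0.01,0],0],[[0,0.01,0],0]])

```text
time: 11.95
position: [0.546, 0.1306, 0.3232]
tcp_rot: [7.6, 89.8, 26.5]
ft_force: [0.2, -1.2, -2.1]
width: 0.0217
```

```bash
python3 g.py .5514 .1316 .325 18.4; python3 pic.py w9 wrist; python3 pic.py s9 scene 210 110 370 230
```

```text
t 11.95 pos [0.546  0.1306 0.3232] jawaz 18.9 x [ 0.004  0.002 -1.   ] F [ 0.2 -1.2 -2.1] w 0.0217 j [ 19.  13. -47.  96.  10.  75. -10.]
shift [-0.0018 -0.0008  0.0054] roll (pick) [np.float64(0.5), np.float64(-179.5)] (tool x down: +roll = -azimuth)
1.25
5.0
```

View pics/w9.png

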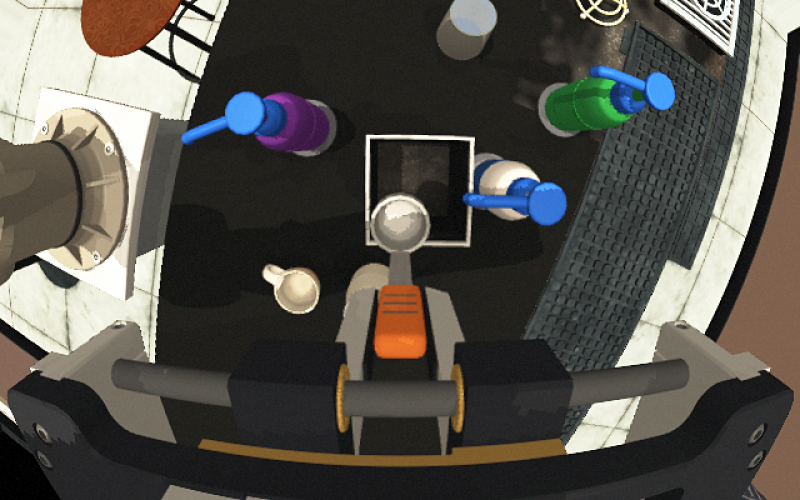

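View pics/s9.png

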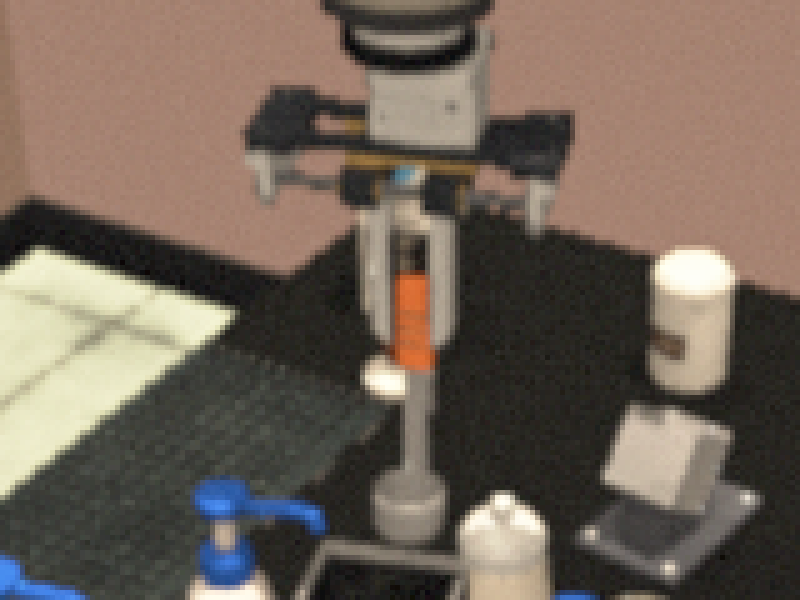

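Run:
```python
from lean import *
f=pickle.load(open("w9.pkl","rb"));S=pickle.load(open("s9.pkl","rb"))
bt=np.array([[.048,.05],[.048,-.05],[-.048,-.05],[-.048,.05]])
def W(p,L):c,s=np.cos(p[2]),np.sin(p[2]);return np.c_[p[0]+c*L[:,0]-s*L[:,1],p[1]+s*L[:,0]+c*L[:,1],np.full(len(L),.155)]
px=(np.array([(474,134),(470,246),(366,246),(364,134)])+.5)/1.25-.5
p0=[.5485,.1721,.3209];print(np.round(fish(f,W(p0,bt))-px,1))
r=least_squares(lambda p:(fish(f,W(p,bt))-px).ravel(),p0,x_scale=[.01,.01,.1]);print("bin wrist",r.x,np.round(r.fun,1))
u=lambda p:(np.array(p)+.5)/5-.5+[210,110]
# ladle prediction
R=ladleR(np.radians(-71.1),2.5);dd=np.array([np.cos(np.radians(-71.1)),np.sin(np.radians(-71.1)),0])
for off in(-.0365,-.031):
    o=np.array([.546,.1306,.3232])+.0015*dd+[0,0,off]
    K=np.array([[0,0,.016],[0,0,.078],[.0215,0,-.09],[.0215,0,-.058],[.0215,0.022,-.075],[.0215,-.022,-.075]])
    q=proj(S,o+K@R.T);print(np.round((q-[210,110]+.5)*5-.5))
```

```text
[[-2.7  2.9]
 [-2.7 -0.1]
 [-1.9 -0.8]
 [-0.7  1.4]]
bin wrist [0.55029433 0.17382047 0.33164047] [-1.2  1.6 -0.3 -1.4  0.5 -1.3  0.8  0.9]
[[413. 366.]
 [411. 274.]
 [406. 532.]
 [406. 489.]
 [441. 516.]
 [371. 508.]]
[[412. 358.]
 [411. 266.]
 [406. 525.]
 [406. 481.]
 [441. 509.]
 [371. 501.]]
```

```bash
python3 g.py .553 .133 .28 18.6
```

```text
t 12.05 pos [0.5467 0.1296 0.3234] jawaz 18.8 x [ 0.004  0.002 -1.   ] F [-0.2 -0.3 -1.7] w 0.0218 j [ 20.  13. -47.  96.  10.  75. -10.]
shift [0.0435 0.0012 0.0069] roll (pick) [np.float64(0.2), np.float64(-179.8)] (tool x down: +roll = -azimuth)
```

Call:
arm_command(steps=[[[0,0.001,0.007],0],[[0.015,0.001,0.007],0],[[0.03,0.001,0.007],0],[[0.043,0.001,0.007],0],[[0.043,0.001,0.007],0],[[0.043,0.001,0.007],0]])

```text
time: 12.65
position: [0.553, 0.1328, 0.2801]
tcp_rot: [11.4, 89.8, 30.1]
ft_force: [0.9, -0.1, -0.8]
width: 0.022
```

```bash
python3 g.py .553 .133 .228 18.6; python3 pic.py w10 wrist; python3 pic.py s10 scene 210 110 370 230
```

```text
t 12.65 pos [0.553  0.1328 0.2801] jawaz 18.8 x [ 0.003  0.002 -1.   ] F [ 0.9 -0.1 -0.8] w 0.022 j [ 18.  16. -46.  99.  12.  70. -12.]
shift [ 0.0521  0.0001 -0.0001] roll (pick) [np.float64(0.2), np.float64(-179.8)] (tool x down: +roll = -azimuth)
1.25
5.0
```

View pics/w10.png

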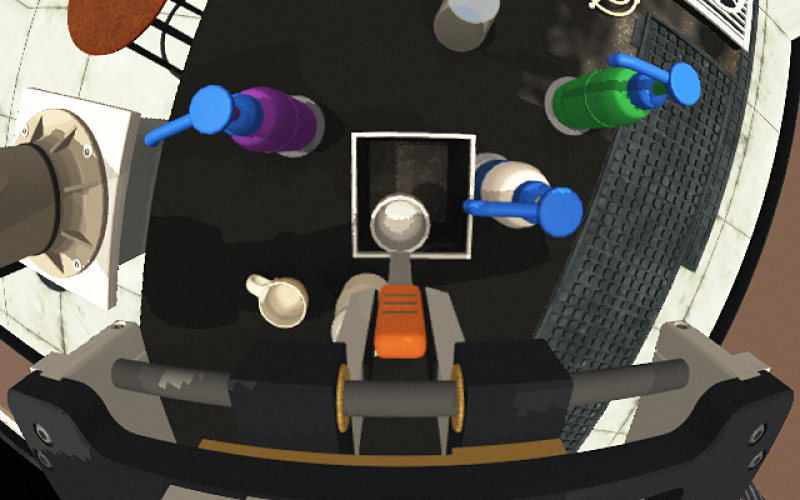

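View pics/s10.png

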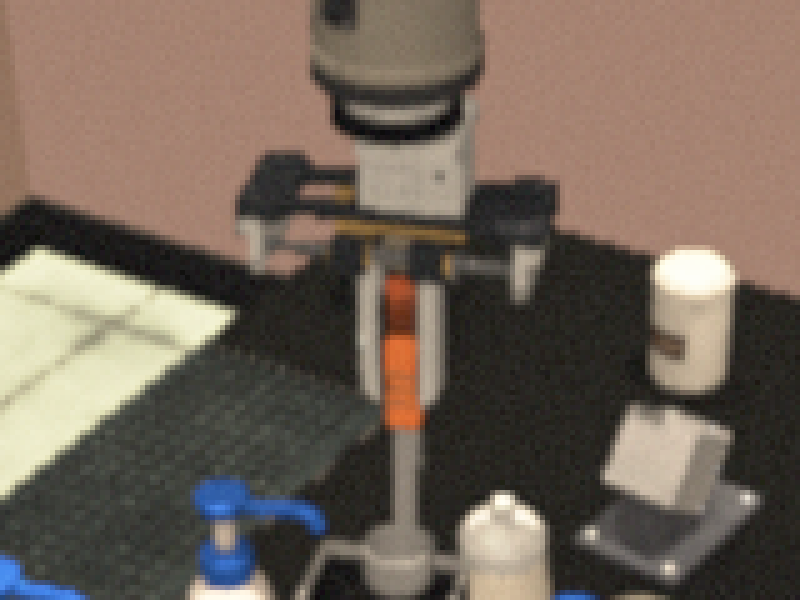

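Run:
```python
from lean import *
f=pickle.load(open("w10.pkl","rb"))
bt=np.array([[.048,.05],[.048,-.05],[-.048,-.05],[-.048,.05]])
def W(p,L):c,s=np.cos(p[2]),np.sin(p[2]);return np.c_[p[0]+c*L[:,0]-s*L[:,1],p[1]+s*L[:,0]+c*L[:,1],np.full(len(L),.155)]
px=(np.array([(476,132),(471,259),(352,258),(350,132)])+.5)/1.25-.5
r=least_squares(lambda p:(fish(f,W(p,bt))-px).ravel(),[.5485,.1721,.3209],x_scale=[.01,.01,.1]);p=r.x;print("bin wrist",p,np.round(r.fun,1))
c,s=np.cos(p[2]),np.sin(p[2]);v=np.array([.553,.1328])-p[:2];print("tcp in bin",v@[c,s],v@[-s,c])
```

```text
bin wrist [0.55039163 0.17363733 0.32425413] [-1.5  1.7 -0.8 -1.6  1.1 -1.   1.1  0.6]
tcp in bin -0.010538404312633753 -0.03954026862740507
```

Call:
arm_command(steps=[[[0.01,0,0],0],[[0.02,0,0],0],[[0.03,0,0],0],[[0.04,0,0],0],[[0.048,0,0],0],[[0.052,0,0],0],[[0.052,0,0],0]])

```text
time: 13.45
position: [0.5534, 0.1331, 0.2283]
tcp_rot: [9.3, 89.7, 28.1]
ft_force: [-0.6, 0.9, -1.0]
width: 0.0218
```

```bash
python3 g.py .553 .133 .194 18.6; python3 pic.py w11 wrist 200 60 440 240; python3 pic.py s11 scene 250 170 330 250;  python3 pic.py t11 top 220 130 340 220
```

```text
t 13.45 pos [0.5534 0.1331 0.2283] jawaz 18.8 x [ 0.004  0.002 -1.   ] F [-0.6  0.9 -1. ] w 0.0218 j [ 17.  19. -46. 102.  15.  65. -14.]
shift [ 0.0343  0.     -0.0005] roll (pick) [np.float64(0.2), np.float64(-179.8)] (tool x down: +roll = -azimuth)
3.3333333333333335
7.5
6.666666666666667
```

View pics/w11.png

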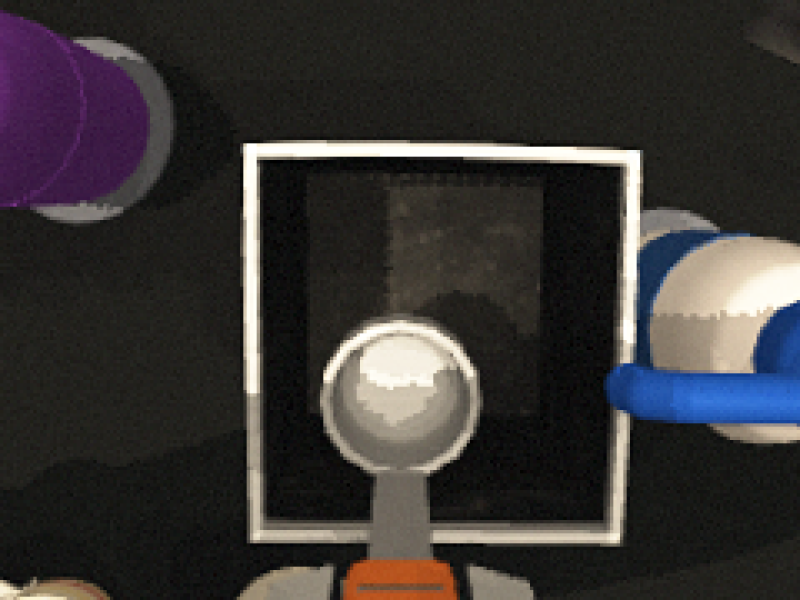

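View pics/s11.png

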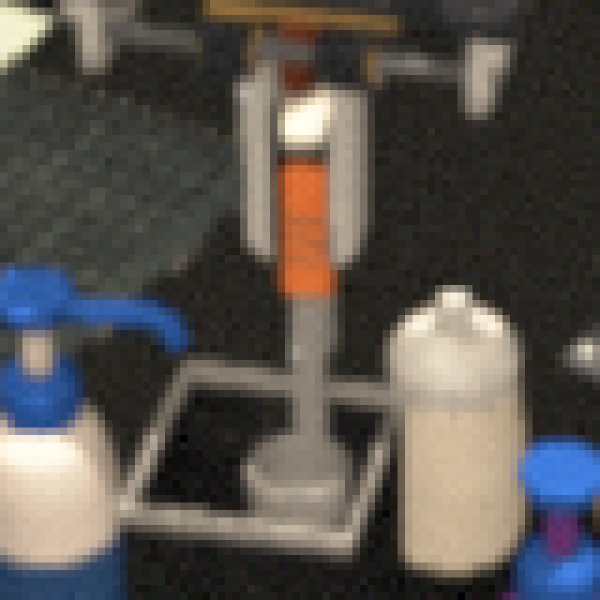

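View pics/t11.png

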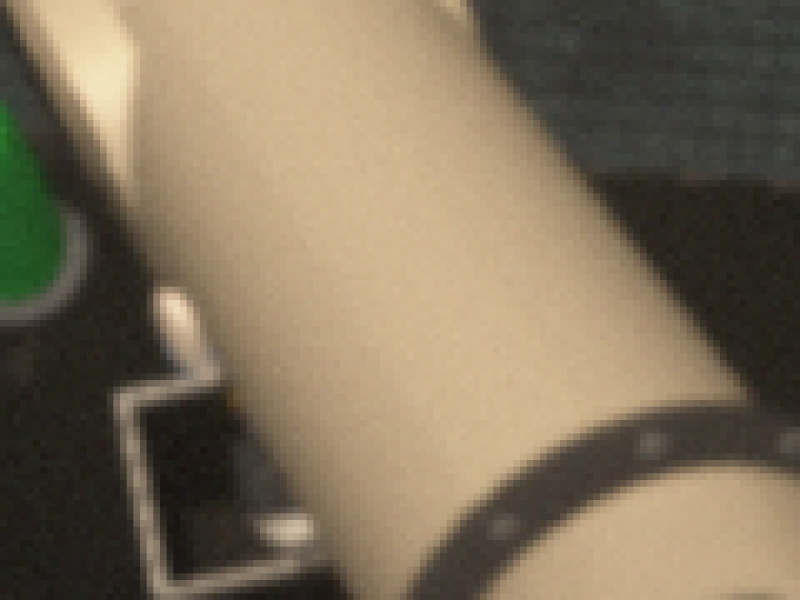

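Call:
arm_command(steps=[[[0.005,0,0],0],[[0.01,0,0],0],[[0.015,0,0],0],[[0.02,0,0],0],[[0.024,0,0],0],[[0.027,0,0],0],[[0.027,0,0],0]])

```text
time: 14.3
position: [0.5538, 0.1333, 0.2018]
tcp_rot: [6.7, 89.7, 25.5]
ft_force: [-0.9, -0.1, -0.8]
width: 0.0221
```

```bash
python3 g.py .553 .133 .194 18.6; python3 pic.py w12 wrist 200 60 440 240; python3 pic.py s12 scene 250 170 330 250
```

```text
t 14.3 pos [0.5538 0.1333 0.2018] jawaz 18.8 x [ 0.005  0.002 -1.   ] F [-0.9 -0.1 -0.8] w 0.0221 j [ 17.  20. -45. 104.  16.  62. -15.]
shift [ 0.0078 -0.     -0.0009] roll (pick) [np.float64(0.2), np.float64(-179.8)] (tool x down: +roll = -azimuth)
3.3333333333333335
7.5
```

View pics/w12.png

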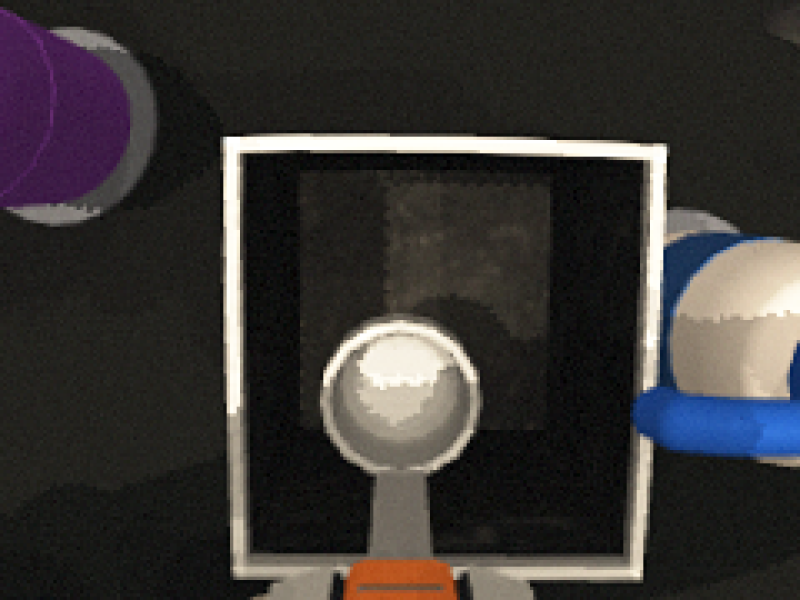

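View pics/s12.png

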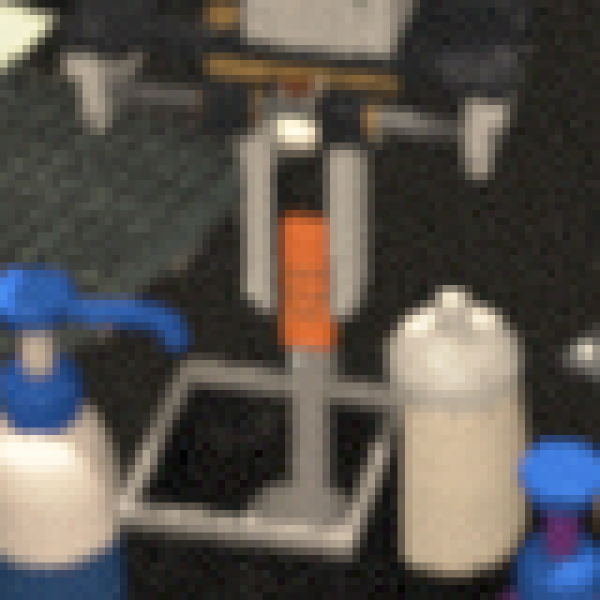

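Call:
arm_command(steps=[[[0.0025,0,0],0],[[0.005,0,0],0],[[0.0075,0,0],0],[[0.009,0,0],0],[[0.009,0,0],0]])

```text
time: 14.9
position: [0.5539, 0.1334, 0.1931]
tcp_rot: [6.0, 89.7, 24.8]
ft_force: [0.3, 0.5, -1.2]
width: 0.0222
```

Run:
```python
from bench import status
import numpy as np
for i in range(4):
    s=status.observe();print(s["position"],s["ft_force"])
```

```text
[0.55394039 0.13336532 0.19305756] [ 0.27809862  0.47493347 -1.17680632]
[0.55394039 0.13336532 0.19305756] [ 0.27809862  0.47493347 -1.17680632]
[0.55394039 0.13336532 0.19305756] [ 0.27809862  0.47493347 -1.17680632]
[0.55394039 0.13336532 0.19305756] [ 0.27809862  0.47493347 -1.17680632]
```

Call:
arm_command(steps=[[[0.0005,0,0],0],[[0.001,0,0],0],[[0.0015,0,0],0],[[0.002,0,0],0],[[0.002,0,0],0]])

```text
time: 15.4
position: [0.5542, 0.1336, 0.1923]
tcp_rot: [-0.9, 89.6, 17.9]
ft_force: [-5.4, -1.3, 16.9]
width: 0.0216
```

Call:
arm_command(steps=[[[-0.0003,0,0],0],[[-0.0003,0,0],0]])

```text
time: 15.6
position: [0.5543, 0.1336, 0.1929]
tcp_rot: [-1.9, 89.6, 16.9]
ft_force: [0.6, 0.6, 0.1]
width: 0.0219
```

```bash
python3 pic.py w13 wrist 200 60 440 240; python3 pic.py s13 scene 250 170 330 250
```

```text
3.3333333333333335
7.5
```

View pics/w13.png

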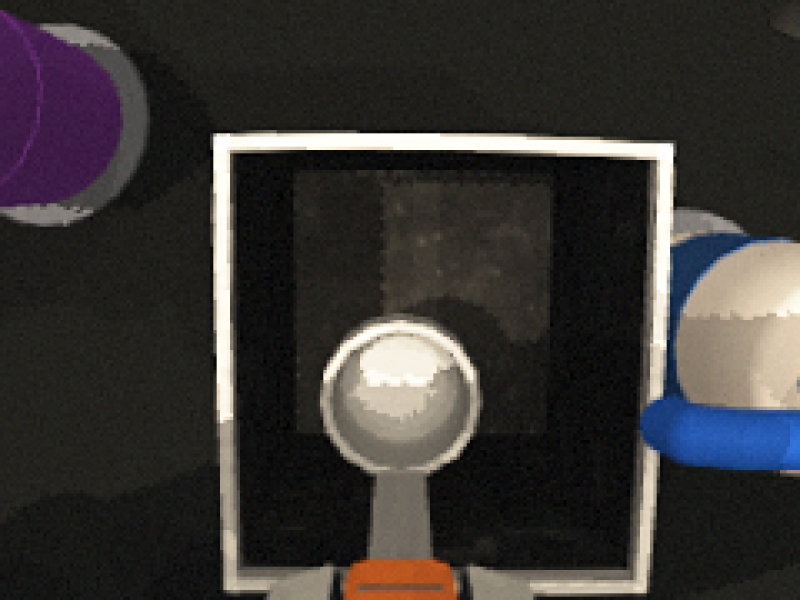

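View pics/s13.png

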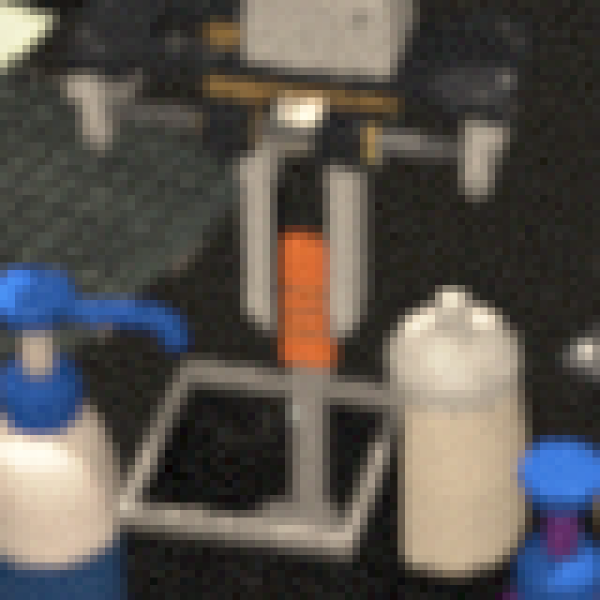

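Call:
arm_command(steps=[[[0,0,0],0],[[0,0,0],0],[[0,0,0],0]], fingers=-1, force=3)

```text
time: 16.0
position: [0.5543, 0.1336, 0.1926]
tcp_rot: [-0.2, 89.6, 18.6]
ft_force: [-0.2, -0.5, 2.4]
width: 0.0219
```

Call:
arm_command(steps=[[[0,0,0],0],[[0,0,0],0],[[0,0,0],0],[[0,0,0],0],[[0,0,0],0]], fingers=-0.1)

```text
time: 16.5
position: [0.5543, 0.1336, 0.1926]
tcp_rot: [-0.4, 89.6, 18.4]
ft_force: [-0.2, -0.5, 0.2]
width: 0.0419
```

```bash
python3 g.py .5543 .1336 .32; python3 pic.py w14 wrist 200 60 440 240; python3 pic.py s14 scene 250 170 330 250
```

```text
t 16.5 pos [0.5543 0.1336 0.1926] jawaz 18.8 x [ 0.006  0.002 -1.   ] F [-0.2 -0.5  0.2] w 0.0419 j [ 16.  21. -45. 105.  17.  61. -16.]
shift [-0.1274 -0.      0.0008] roll (pick) None (tool x down: +roll = -azimuth)
3.3333333333333335
7.5
```

View pics/w14.png

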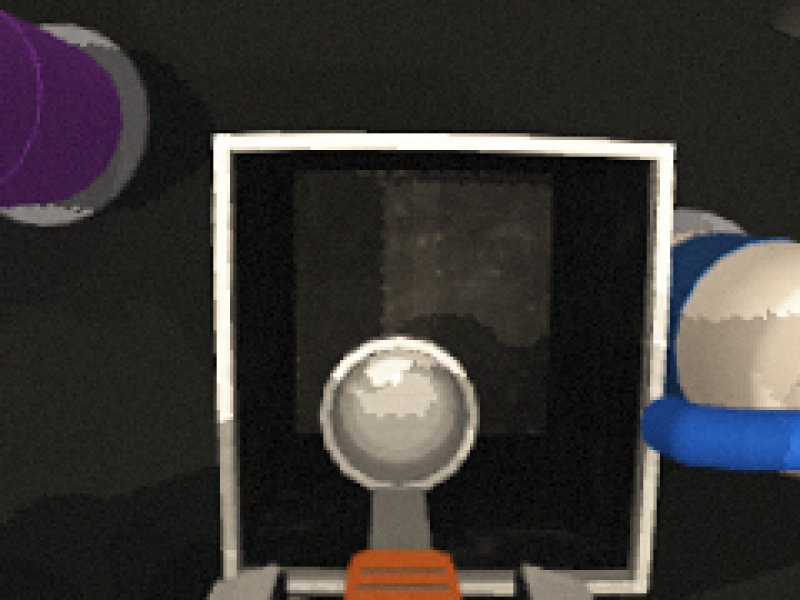

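View pics/s14.png

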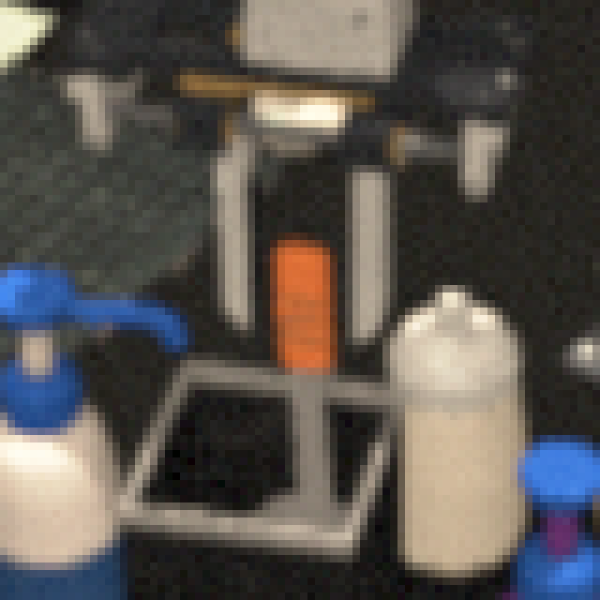

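Call:
arm_command(steps=[[[-0.01,0,0],0],[[-0.025,0,0],0],[[-0.045,0,0],0],[[-0.07,0,0],0],[[-0.1,0,0],0],[[-0.14,0,0],0],[[-0.16,0,0],0],[[-0.16,0,0],0]])

```text
time: 17.4
position: [0.5543, 0.1341, 0.357]
tcp_rot: [-4.5, 89.3, 14.3]
ft_force: [0.1, 0.1, 0.5]
width: 0.0423
```

```bash
python3 g.py .5543 .1336 .35; python3 pic.py w15 wrist; python3 pic.py s15 scene 200 150 360 270
```

```text
t 17.4 pos [0.5543 0.1341 0.357 ] jawaz 18.8 x [ 0.012  0.003 -1.   ] F [0.1 0.1 0.5] w 0.0423 j [ 19.  13. -47.  92.  10.  78. -10.]
shift [ 0.007  -0.0005 -0.0002] roll (pick) None (tool x down: +roll = -azimuth)
1.25
5.0
```

View pics/w15.png

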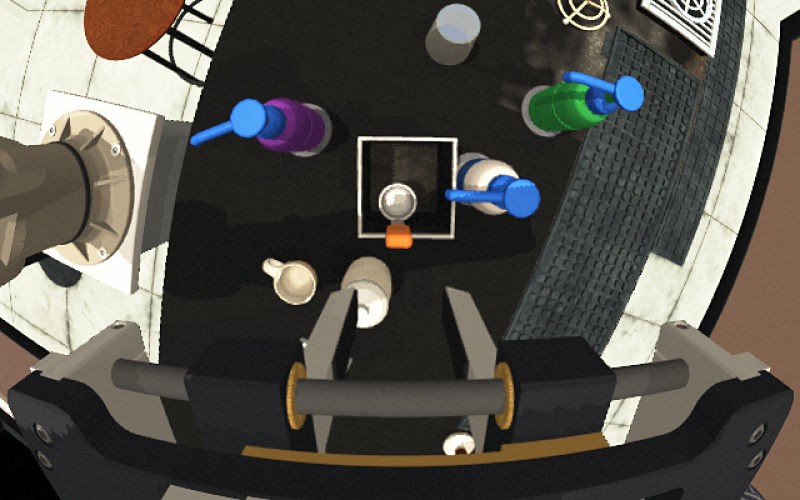

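View pics/s15.png

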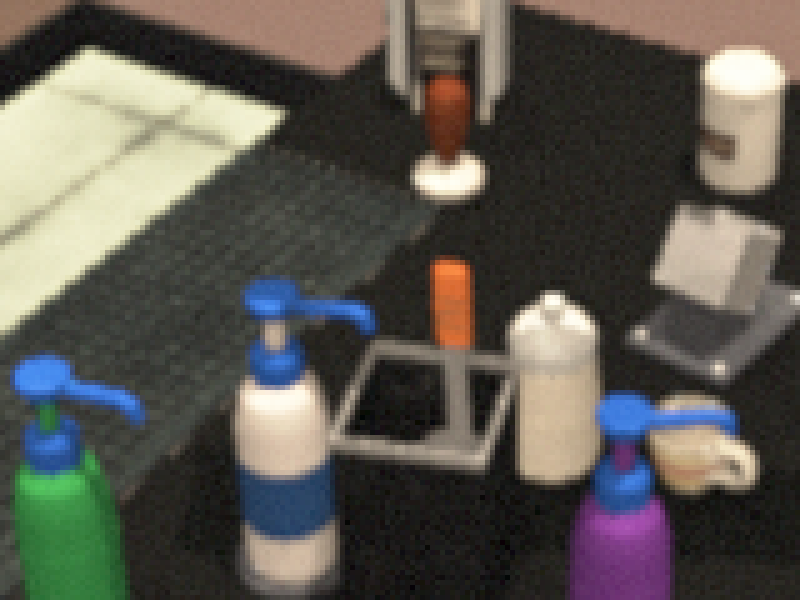

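Run:
```python
import pickle,cv2,numpy as np
a=pickle.load(open("f0.pkl","rb"))["scene"]["img"];b=pickle.load(open("s15.pkl","rb"))["img"]
for n,(x0,y0,x1,y1) in dict(binrimL=(262,214,285,245),binFront=(265,232,300,248),jar=(300,205,322,248),cup=(328,228,352,250),shaker=(338,158,358,180),glass=(238,276,264,316)).items():
    g=lambda i:cv2.cvtColor(i,6)[y0:y1,x0:x1].astype(np.float32);print(n,cv2.phaseCorrelate(g(a),g(b)))
from bench import ticket;print(ticket.finish_job())
```

```text
binrimL ((-0.03361006168643499, 0.04328095973006363), 0.9664498486866554)
binFront ((-0.239221615501787, 0.054453070396284886), 0.6852863919403818)
jar ((0.07325143730773398, 0.4665537474830579), 1.0300180302725899)
cup ((-0.08742433029920704, 0.10581213939106959), 1.0603251250253782)
shaker ((-0.14824156970187374, -0.010652544815162202), 1.124381709098816)
glass ((0.2353094808627052, -0.07657541596140405), 1.0154709343557005)
the job is handed in; nothing more can be done
None
```

The ladle is hanging by its hook on the bin's -y rim, bowl inside, with the gripper open and clear. The job was handed in at about 17.5 s; no verdict was reported.

- **Pump:** I pressed the white bottle's blue nozzle down about 14 mm to its stop (20 N at the tool). The picture afterwards shows it back up. The green and purple pumps were left alone.
- **Ladle:** I drew it out along its slant, then eased the grip to 3 N so it swung nearly upright, about 2.5° off. I lowered it until the hook's web met the rim. That contact peaked at about 17 N, so I backed off to near zero before opening the fingers.
- **Last checks:** In the final pictures the ladle hangs still with the bowl inside. The hook's outer side was out of view, so its seating rests on the contact height (within 1 mm of the prediction) and the stable hang.
- **Bin and neighbours:** The bin, cup, shaker and glass shifted less than 0.25 px against the first scene image. The jar read 0.47 px (about 1 mm). I never touched it, so I take that as image noise or changed shading, but I did not check it further.

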